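# Photograph a concrete slab with a two-stage shutter key

## Robot

A 6-joint arm with a two-finger parallel gripper is mounted at the origin on the work surface. World frame = base frame: x ahead of the robot, y to its left, z up, the work surface at z = 0. Lengths are in mm, angles in rad, forces in N, time in s.
With the tool pointing down it reaches from about 350 to 800 mm from the base axis. Payload 7.3 kg.
Tool frame: the origin (TCP) lies midway between the tips of the shut fingers; the grasp point (between the pads) lies 19 mm behind it (r.grip_depth is the distance from the TCP to the grasp point, in mm); z points along the fingers, y is the line along which they close (so a half turn about z gives the same grasp; the last joint's range is limited). The gripper opens to 85 mm and grips with 20 to 120 N. Pads are 22 mm wide; open, the fingers measure 114 mm over their backs; the gripper's body (76 mm by 85 mm) begins 54 mm behind the grasp point. The pads swing forward as they close: fully open they stand 13 mm farther back than shut.
Start: joints at [0.987, 0.342, 1.524, -0, 1.275, -0.146], TCP at [222.561, 475.511, 231.322] pointing down, gripper open.
Joint ranges: [-2.53, 2.53], [-0.77, 2.02], [0.04, 2.7], [-1, 4.14], [0.28, 2.66], [-3.11, 3.11]. Speed limits (rad/s): [2.57, 2.57, 3.14, 3.14, 3.14, 3.14].

## Interface

Orientations are given as a 3x3 rotation matrix whose columns are the frame's x, y, z axes.
In Python, from workcell import status, get_image, r gives the robot as it stands.
- The arm moves only by the shell command python3 -m jog 'ROWS'. ROWS is JSON, a list of rows, each a list of 7 numbers: the turn, a rotation vector about the tool's x, y, z in degrees, then the shift along the tool's x, y, z in cm, then the finger opening in cm, from 0 to 8.54. In form: [[ax, ay, az, tx, ty, tz, gripper], ...]. A call has 1 to 20 rows; each row shifts and turns the commanded pose from where the row before left it, along the tool's axes as they then stand; what a row does not reach is not made up. A row lasts 1/10 s, in which the tool goes at most 50 mm and 8.59 degrees, less where a joint would pass 70% of its speed; a pose out of reach is approached as far as the arm can. A call with a gripper value outside its range is refused whole. The fingers move at their own pace and stop on an object; the grip force is fixed at half the most. Time passes only in rows, so rows that do not move let the fingers close. It gives the time, the measured TCP pose, the force, the opening and the grip force at its end, in the units of the state.
- status.get_state(): the state, without advancing time (a new reading comes with each control period).
- get_image(name): name is "side" or "top" or "wrist"; returns a dict with "pixels" (384x512x3 uint8, blue, green, red), "K" (3x3 intrinsics, pixels), "T" (4x4, takes a point from camera to world coordinates). Camera axes: x right, y down, z forward; pixel columns grow to the right and rows downward; lengths in mm; the calibration is good to about 2 mm. A picture is of the moment at which its call begins. There is no depth.
- r.sign_off(): hands the job in; it is judged then, once.
The state is a dict: "time": time; "qpos": joint angles; "dq": joint speeds; "effort": joint torques, N m; "ee_pos": TCP position; "orientation": TCP orientation; "wrist_force": force on the tool from outside, world axes, zero at the start; "torque": the same for the moment, N m; "finger_gap": finger opening in mm; "grip_force": force on a finger pad.
Only numpy, scipy, OpenCV 4.12 (cv2) and the standard library are available. Lean on these libraries where they do the work, as an engineer would, in place of code of your own. Each camera call takes 0.05 s, during which the arm holds its last target. There are 200 camera calls.

## Task

Take a picture of the concrete slab with the surface camera standing on it: draw the black cover slide straight out of its channel by the yellow fin, keeping it level, and lay it gently, fin up and flat, inside the blue tray. Then half-press the orange shutter key to its first click and hold it there for a full second so that the camera focuses, press it all the way down for a moment, and let go. Take no picture while the slide is still in its channel, and do not push the cube, the jar or the two prisms about.

Things in the scene. Friction and masses are not known exactly. Their poses are not given: they have to be found in the camera images.
- unit: White surface camera on its grey concrete slab, fixed. Origin: centre of the channel seen from above, at bench height; z up; the slide comes out along -y. In mm: slab x -90..90, y -70..110, z 0..30; body x -65..65, y -60..90, up to z 110; black camera head x -50..50, y 34..89, up to z 170; collar round the key, radius 30, up to z 118.
- channel_mouth (a point): Centre of the slide channel's mouth, at x 0, y -60, z 43 mm of unit. The channel (73 wide, 8 mm high) runs along the unit's y from here to its end at y 70; its floor is at z 40, its roof at z 48.
- slide: Loose cover slide: black plate 70 (x) x 175 (y) x 6 mm, about 0.16 kg, with an upright yellow fin 14 (x) x 36 (y) mm, up to z 56, centred at y -67.5. Origin: centre of the plate's underside. Starts in the channel, axes along unit's, origin at unit y -42 to -62 (85 to 105 mm inside). Play 1.5 mm each side, 2 mm in height; slides with under 2 N if level; the fin end sags 1 degree.
- slide_fin (a point): Point to grip on the fin, on its middle line, 36 mm above the slide's underside (20 mm below the fin's top); axes those of the slide: the fin is 14 mm thick along x.
- slide_inner (a point): Middle of the slide's inner (+y) end, the last to leave the channel.
- tray: Blue open tray, fixed to the bench, 120 (x) x 225 (y) x 16 mm high, walls 4 mm, floor 4 mm thick. Origin: centre of its underside; long side along its y, z up. The slide fits in it lengthwise, either way round, with some 20 mm to spare on each side. The tray and the specimen board swap places between starts.
- key_top (a point): Centre of the top of the round orange shutter key (44 mm across), at x 0, y -20, z 140 mm of unit when released; moves down with the key. It is pressed straight down, for example with closed fingertips.
- key_half (a joint): First stage of the key, m: 0 released, 0.008 at the first click. Takes 1.5 N to start and 4 N at the click, where the key meets a firm stop.
- key_full (a joint): Second stage of the key, m, beyond the first click: 0 until the push exceeds 10 N, then grows to 0.008 at 14 N (picture taken, hard stop). The key springs right back when let go. Total travel of both stages 16 mm.
- board: Plywood board fixed to the bench, 100 (x) x 180 (y) x 12 mm, that carries the two prisms. Origin: centre of its underside.
- prism1: Light grey mortar prism, loose, 40 x 160 (y) x 40 mm, lying on the board, not to be disturbed. Origin: centre of its underside.
- prism2: Dark grey mortar prism, loose, 40 x 160 (y) x 40 mm, lying on the board, not to be disturbed. Origin: centre of its underside.
- cube: Concrete cube, loose, 100 mm, 2.3 kg, on the bench close to one side of the slide's way out; not to be disturbed. Origin: centre of its underside.
- jar: White plastic jar with a blue cap, loose, 70 mm across, 130 mm high, on the other side (the two swap); not to be disturbed. Origin: centre of its underside.
Mind the look-alikes: they are no part of the job. Leave any red look-alike of the slide alone.

How it is judged:
By the outcome, as a careful person would: the job done as asked, in the order asked, and still so for the second after the job is handed in, with the robot touching nothing.
It also fails if it takes over 59 s, if anything falls off the work surface, if the arm or the gripper's body presses on something with over 40 N, if the wrist force passes 120 N, or if a joint passes its speed limit or range.

## Working session

There is one attempt and no reset: what is moved stays moved. The work goes in short steps, Python scripts to look and compute and a shell command to move; the robot and the scene stay as the last step left them, time stands still between calls to the robot, and variables do not carry over. Pictures are saved under pics/ and viewed, at most 10 in all, crops included, and the job is handed in when it is done.

```bash
mkdir -p pics; ls; python3 - <<'E'
from workcell import status,get_image,r
import cv2,numpy as np
s=status.get_state();print({k:np.round(v,3).tolist() for k,v in s.items()}, r.grip_depth)
a=get_image("top");b=get_image("side")
np.set_printoptions(suppress=True,precision=3)
for n,i in(("top",a),("side",b)):
    print(i["K"],i["T"]);cv2.imwrite(f"pics/{n}0.png",cv2.resize(i["pixels"],(768,576)))
    np.savez(f"{n}0.npz",**i)
E
```

```text
pics
{'time': 0.0, 'qpos': [0.987, 0.343, 1.525, 0.0, 1.275, -0.146], 'dq': [-0.001, -0.001, -0.001, 0.001, -0.001, 0.001], 'effort': [0.001, -43.368, -24.601, 0.0, 0.008, 0.0], 'ee_pos': [222.315, 475.156, 230.625], 'orientation': [[-0.906, 0.424, -0.001], [0.424, 0.906, -0.001], [0.0, -0.002, -1.0]], 'wrist_force': [0.662, -0.452, 0.887], 'torque': [0.024, -0.012, 0.012], 'grip_force': 0.0, 'finger_gap': 85.56} 18.700000000000003
[[423.832   0.    252.044]
 [  0.    423.832 182.784]
 [  0.      0.      1.   ]] [[  -0.009   -0.985    0.174  327.398]
 [  -1.       0.012    0.016   84.999]
 [  -0.018   -0.174   -0.985 1340.959]
 [   0.       0.       0.       1.   ]]
[[408.762   0.    254.248]
 [  0.    408.762 189.572]
 [  0.      0.      1.   ]] [[   0.927   -0.259    0.272  231.225]
 [  -0.375   -0.677    0.634 -625.492]
 [   0.02    -0.689   -0.724  919.064]
 [   0.       0.       0.       1.   ]]
```

View pics/top0.png

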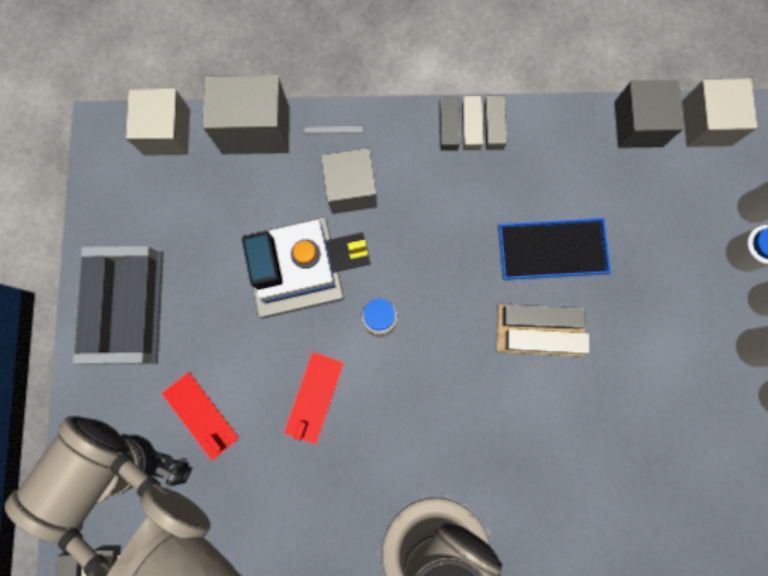

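View pics/side0.png

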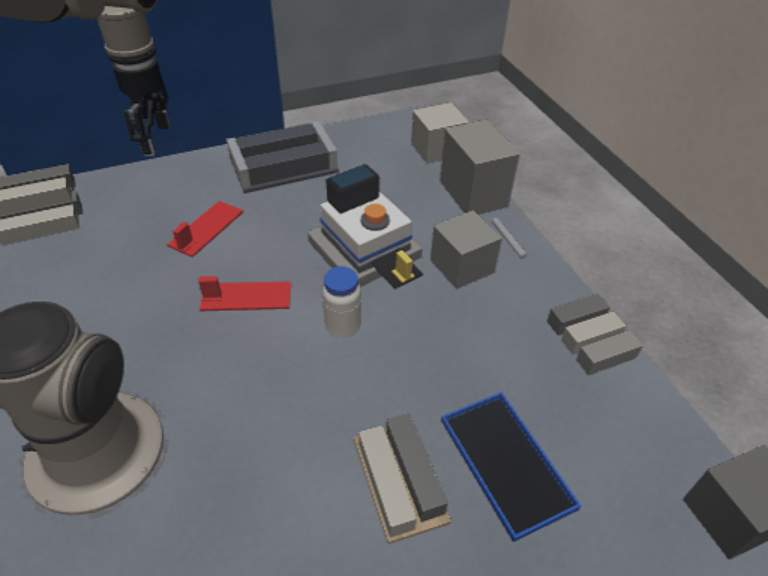

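The top view (1.5x) shows the unit at (300,265), the key at (304,252), the fin at (357,249), the tray at (554,249), the board at (546,330), the jar at (380,316) and the cube at (348,180). The red slides are look-alikes. The side view matches. Next I'll measure these positions and view enlarged fin crops.

```bash
cat > h.py <<'E'
import cv2,numpy as np
np.set_printoptions(suppress=True,precision=2)
def ray(i,p):
    d=np.linalg.inv(i["K"])@[p[0],p[1],1.];return i["T"][:3,3],i["T"][:3,:3]@d
def plane(i,p,z):
    o,d=ray(i,p);return o+d*(z-o[2])/d[2]
def tri(i,p,j,q):
    o,d=ray(i,p);a,b=ray(j,q)
    s=np.linalg.lstsq(np.c_[d,-b],a-o,rcond=None)[0];u=o+d*s[0];v=a+b*s[1]
    return (u+v)/2,np.linalg.norm(u-v)
def mask(i,lo,hi):return cv2.inRange(cv2.cvtColor(i["pixels"],cv2.COLOR_BGR2HSV),lo,hi)
def blobs(m,mn=8):
    c,_=cv2.findContours(m,cv2.RETR_EXTERNAL,cv2.CHAIN_APPROX_NONE);return sorted([k for k in c if len(k)>mn],key=cv2.contourArea,reverse=True)
OR=((6,150,90),(17,255,255));YE=((22,130,60),(35,255,255));BL=((105,120,80),(125,255,255))
E
python3 - <<'E'
from h import *
t=dict(np.load("top0.npz"));s=dict(np.load("side0.npz"))
C={}
for n,i in(("t",t),("s",s)):
    for m,c in(("or",OR),("ye",YE),("bl",BL)):
        for k in blobs(mask(i,*c))[:4]:
            print(n,m,cv2.boundingRect(k),cv2.contourArea(k),np.array(cv2.minAreaRect(k)[0]))
            C.setdefault(n+m,[]).append(k)
# key: top-view centre at z=140; tray corners
for n,i in(("t",t),("s",s)):
    print("key z140",n,plane(i,cv2.minAreaRect(C[n+"or"][0])[0],140))
    for k in C[n+"bl"]:
        x,y,w,h=cv2.boundingRect(k)
        P=np.array([plane(i,p[0],16)[:2] for p in k],np.float32);R=cv2.minAreaRect(P)
        print("rect z16",n,R)
f=cv2.resize(t["pixels"][135:205,150:260],None,fx=5,fy=5,interpolation=cv2.INTER_CUBIC)
g=cv2.resize(s["pixels"][120:200,210:300],(550,440),interpolation=cv2.INTER_CUBIC)
a=np.zeros((800,550,3),np.uint8)[:790];a[:350]=f;a[350:]=g
cv2.imwrite("pics/fin.png",cv2.resize(a,None,fx=.75,fy=.75))
E
```

```text
t or (195, 161, 15, 15) 157.0 [202. 168.]
t ye (231, 160, 14, 13) 111.0 [237.91 165.65]
t bl (332, 145, 76, 42) 2599.5 [369.4  165.33]
t bl (243, 199, 20, 21) 318.0 [252.5 209. ]
t bl (505, 152, 7, 20) 81.5 [508.  161.5]
t bl (210, 191, 7, 3) 1.0 [212.95 191.85]
s or (243, 136, 14, 12) 109.0 [249.5 141.5]
s ye (261, 167, 15, 21) 117.5 [268.25 177.75]
s bl (295, 261, 92, 100) 4337.0 [339.93 308.04]
s bl (216, 178, 23, 19) 314.5 [227. 187.]
s bl (214, 147, 60, 28) 48.5 [241.71 163.08]
key z140 t [584.81 248.9  140.  ]
rect z16 t ((613.5046997070312, -267.00286865234375), (122.4365463256836, 227.75367736816406), 2.708578586578369)
rect z16 t ((477.83807373046875, 105.45989227294922), (59.785945892333984, 63.102386474609375), 89.36901092529297)
rect z16 t ((620.38427734375, -705.7920532226562), (18.75143814086914, 62.6191291809082), 83.463623046875)
rect z16 t ((533.7116088867188, 230.1959228515625), (3.054313898086548, 19.977622985839844), 18.014583587646484)
key z140 s [584.29 243.49 140.  ]
rect z16 s ((612.6461181640625, -266.50494384765625), (124.609375, 228.96087646484375), 2.6182100772857666)
rect z16 s ((496.3995056152344, 205.47494506835938), (76.61705017089844, 67.86346435546875), 69.12560272216797)
rect z16 s ((570.8433837890625, 295.3345031738281), (105.56770324707031, 204.15142822265625), 54.881805419921875)
```

View pics/fin.png

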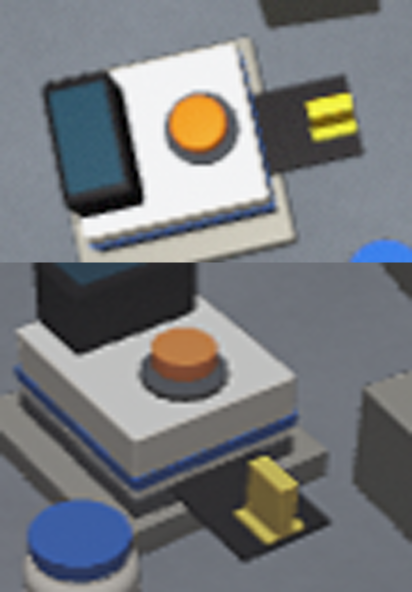

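The crop shows an upright fin on a wide yellow foot. The fin's top is the upper stripe in the top view, about (238,162) px. It looks clear of the jar and the cube.

```bash
python3 - <<'E'
from h import *
t=dict(np.load("top0.npz"));s=dict(np.load("side0.npz"))
key=np.mean([plane(t,(202,168),140),plane(s,(249.5,141.5),140)],0)
print("key",key,"tri",tri(t,(202,168),s,(249.5,141.5)))
ft=plane(t,(238,162.3),95);print("fin top(top)",ft,"from side",plane(s,(270/.75/6.11+210,0),95)[:0])
# side crop: fin top centre about (272,467) in crop px -> x/.75/6.11+210,(y/.75-350)/5.5+120
q=(272/.75/6.11+210,(468/.75-350)/5.5+120);print(q,plane(s,q,95),tri(t,(238,162.3),s,q))
d=key-ft;print("yaw key-fin",np.degrees(np.arctan2(-d[0],d[1])),np.hypot(*d[:2]))
# body white top right edge z110, crop (244,40)-(270,200)
w=mask(t,(0,0,200),(180,40,255));k=blobs(w)[0];P=np.array([plane(t,p[0],110)[:2] for p in k],np.float32);print(cv2.minAreaRect(P))
h=cv2.convexHull(P)[:,0];e=np.roll(h,-1,0)-h;L=np.hypot(*e.T);
for j in np.argsort(-L)[:4]:print(h[j],e[j],np.degrees(np.arctan2(e[j][1],e[j][0])))
jar=plane(t,(252.5,209),130);print("jar",jar)
for p in((321,155),(370,150),(376,196),(328,203)):print("cube",plane(t,np.array(p)/1.5,100))
E
```

```text
key [584.55 246.2  140.  ] tri (array([586.36, 249.57, 134.56]), np.float64(0.7694384318249108))
fin top(top) [610.57 146.53  95.  ] from side []
(269.3562465902892, 169.8181818181818) [611.71 153.66  95.  ] (array([608.45, 146.23, 102.84]), np.float64(0.6875189016172387))
yaw key-fin 14.633993840512545 103.0042029232008
((580.0721435546875, 282.99285888671875), (128.4982147216797, 150.3932342529297), 12.486210823059082)
[634.95 319.5 ] [-123.76   24.08] 168.98874
[590.65 208.32] [64.56 15.34] 13.364457
[505.03 325.73] [ 14.09 -64.68] -77.70786
[649.62 265.67] [-11.63  50.89] 102.87254
jar [464.77 103.66 130.  ]
cube [796.46 219.58 100.  ]
cube [805.63 118.85 100.  ]
cube [707.4 107.4 100. ]
cube [694.13 204.75 100.  ]
```

```bash
python3 -m jog '[[0,0,0,-3.77,-1.015,0,8.5],[0,0,0,-3.77,-1.015,0,8.5],[0,0,0,-3.77,-1.015,0,8.5],[0,0,0,-3.77,-1.015,0,8.5],[0,0,0,-3.77,-1.015,0,8.5],[0,0,0,-3.77,-1.015,0,8.5],[0,0,0,-3.77,-1.015,0,8.5],[0,0,0,-3.77,-1.015,0,8.5],[0,0,0,-3.77,-1.015,0,8.5],[0,0,0,-3.77,-1.015,0,8.5],[0,0,0,-3.77,-1.015,0,8.5],[0,0,0,-3.77,-1.015,0,8.5],[0,0,0,-3.77,-1.015,0,8.5],[0,0,7.4,0,0,0,8.5],[0,0,7.4,0,0,0,8.5],[0,0,7.4,0,0,0,8.5],[0,0,7.4,0,0,0,8.5],[0,0,7.4,0,0,0,8.5],[0,0,7.4,0,0,0,8.5],[0,0,7.4,0,0,0,8.5]]'
python3 - <<'E'
from workcell import status,get_image
from h import *
i=get_image("wrist");s=status.get_state();print(s["ee_pos"],s["orientation"],s["time"])
np.savez("w1.npz",**i);print(i["T"])
print(np.array([i["K"]]));cv2.imwrite("pics/w1.png",cv2.resize(i["pixels"],(768,576)))
E
```

```text
time: 2.1
ee_pos: [610.3, 148.2, 230.7]
orientation: [[-0.222, 0.975, -0.001], [0.975, 0.222, -0.0], [0.0, -0.001, -1.0]]
wrist_force: [-0.8, 0.0, 0.2]
finger_gap: 84.9
grip_force: 0.0
[610.26 148.18 230.73] [[-0.22  0.98 -0.  ]
 [ 0.98  0.22 -0.  ]
 [ 0.   -0.   -1.  ]] 2.15
[[  0.98   0.21   0.07 592.54]
 [  0.22  -0.93  -0.31 229.25]
 [ -0.     0.31  -0.95 372.79]
 [  0.     0.     0.     1.  ]]
[[[293.59   0.   252.16]
  [  0.   293.59 195.02]
  [  0.     0.     1.  ]]]
```

View pics/w1.png

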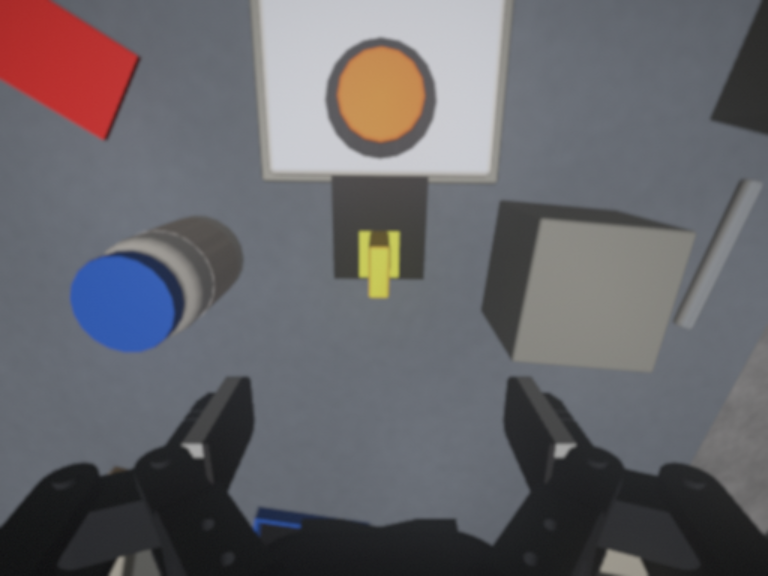

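The wrist view shows the fin top spanning (368..390, 247..298), the key at (381,94), the body's front edge at row 172 and the plate's outer edge at (334..424, 278).

```bash
python3 - <<'E'
from h import *
w=dict(np.load("w1.npz"))
def ang(a,b):d=b-a;return np.degrees(np.arctan2(d[1],d[0])),np.hypot(*d[:2])
P=lambda x,y,z:plane(w,(x/1.5,y/1.5),z)
k=blobs(mask(w,*OR))[0];c=cv2.minEnclosingCircle(k);
key=np.array(cv2.fitEllipse(k)[0]);key=plane(w,key,140);print("key",key)
wm=mask(w,(0,0,185),(180,40,255));k=max(blobs(wm),key=cv2.contourArea);pts=k[:,0]
print(cv2.boundingRect(k))
# front edge: bottom-most white pixel per column
xs=np.arange(185,325,5);m=np.array([(x,pts[pts[:,0]==x][:,1].max()) for x in xs if (pts[:,0]==x).any()],float)
Q=np.array([plane(w,p,110) for p in m]);f=np.polyfit(Q[:,0],Q[:,1],1);print("front yaw",np.degrees(np.arctan(f[0])), "front y at mid",Q[len(Q)//2])
a,b,c,d=P(368,247,95),P(388,247,95),P(390,298,94),P(369,298,94)
print("fin top corners",a,b,c,d,"ctr",(a+b+c+d)/4, ang(a,b),ang(d,a))
ft=(a+b+c+d)/4;print("key-fin",ang(ft,key)[0]-90,ang(ft,key)[1])
e,g=P(334,279,44),P(424,278,44);print("plate end",e,g,ang(e,g))
n=np.array([-np.sin(np.radians(13)),np.cos(np.radians(13)),0]);print("plate end to key y:",(key-(e+g)/2)@n,"fin-end",(ft-(e+g)/2)@n)
E
```

```text
key [587.42 253.   140.  ]
(174, 0, 161, 116)
front yaw 12.142719112482046 front y at mid [597.67 216.83 110.  ]
fin top corners [599.44 168.13  95.  ] [611.97 170.97  95.  ] [621.27 137.19  94.  ] [607.56 134.08  94.  ] ctr [610.06 152.59  94.5 ] (np.float64(12.783707674025848), np.float64(12.848976030202174)) (np.float64(103.414088167395), np.float64(35.00307372943195))
key-fin 12.704705691214741 102.93322446440062
plate end [580.32 126.26  44.  ] [648.44 142.55  44.  ] (np.float64(13.450681954632655), np.float64(70.04343981972889))
plate end to key y: 121.6236603695658 fin-end 18.691802971251317
```

```bash
python3 -m jog '[[0,0,0,0.3,0.05,4,8.5],[0,0,0,0,0,4,8.5],[0,0,0,0,0,4,8.5],[0,0,0,0,0,3,8.5],[0,0,0,0,0,2.1,8.5],[0,0,0,0,0,0,8.5],[0,0,0,0,0,0,3],[0,0,0,0,0,0,1],[0,0,0,0,0,0,0.5],[0,0,0,0,0,0,0.5],[0,0,0,0,0,0,0.5],[0,0,0,0,0,0,0.5],[0,0,0,0,0,0,0.5],[0,0,0,0,0,0,0.5]]'
```

```text
time: 3.55
ee_pos: [610.7, 151.3, 61.1]
orientation: [[-0.227, 0.974, 0.001], [0.974, 0.227, 0.0], [-0.0, 0.001, -1.0]]
wrist_force: [-0.8, -0.8, 6.2]
finger_gap: 13.3
grip_force: 59.0
```

```bash
python3 -m jog '[[0,-0.5,0,0,0,-0.06,0.5],[0,-0.5,0,0,0,-0.06,0.5],[0,0,0,0,0,0,0.5],[0,0,0,0,0,0,0.5]]'
```

```text
time: 3.95
ee_pos: [610.6, 151.5, 62.0]
orientation: [[-0.227, 0.974, 0.005], [0.974, 0.227, -0.017], [-0.018, 0.001, -1.0]]
wrist_force: [-0.6, -0.1, 6.8]
finger_gap: 13.3
grip_force: 59.0
```

```bash
python3 -m jog '[[0,0,0,0,0,-0.05,0.5],[0,0,0,0,0,0,0.5]]'; python3 -m jog '[[0,0,0,-0.5,0,0,0.5],[0,0,0,-0.5,0,0,0.5],[0,0,0,0,0,0,0.5]]'; python3 -c "
from workcell import status
s=status.get_state();print(s['torque'],s['wrist_force'])"
```

```text
time: 4.15
ee_pos: [610.5, 151.5, 62.1]
orientation: [[-0.227, 0.974, 0.005], [0.974, 0.227, -0.017], [-0.017, 0.001, -1.0]]
wrist_force: [-0.1, 0.7, 3.5]
finger_gap: 13.1
grip_force: 58.7
time: 4.45
ee_pos: [612.7, 140.6, 62.1]
orientation: [[-0.226, 0.974, 0.004], [0.974, 0.226, -0.017], [-0.018, -0.0, -1.0]]
wrist_force: [-0.4, -1.7, 3.0]
finger_gap: 13.3
grip_force: 58.8
[0.08852485 0.0573703  0.07794979] [-0.41193292 -1.69673085  2.98011795]
```

```bash
python3 -m jog '[[0,0,0,-1,0,0.018,0.5],[0,0,0,-1,0,0.018,0.5],[0,0,0,-1,0,0.018,0.5],[0,0,0,-1,0,0.018,0.5],[0,0,0,0,0,0,0.5]]'
```

```text
time: 4.95
ee_pos: [622.0, 100.4, 62.0]
orientation: [[-0.225, 0.974, 0.004], [0.974, 0.225, -0.018], [-0.018, -0.0, -1.0]]
wrist_force: [-0.1, -1.1, 0.2]
finger_gap: 13.5
grip_force: 58.4
```

```bash
python3 -m jog '[[0,0,0,-1,0,0.018,0.5],[0,0,0,-1,0,0.018,0.5],[0,0,0,-1,0,0.018,0.5],[0,0,0,-1,0,0.018,0.5],[0,0,0,-1,0,0.018,0.5],[0,0,0,-1,0,0.018,0.5],[0,0,0,-1,0,0.018,0.5],[0,0,0,-1,0,0.018,0.5],[0,0,0,0,0,0,0.5]]'; python3 - <<'E'
from workcell import get_image
import cv2,numpy as np
a=get_image("side")["pixels"];cv2.imwrite("pics/s2.png",cv2.resize(a[100:360,150:420],None,fx=2.2,fy=2.2,interpolation=cv2.INTER_CUBIC))
E
```

```text
time: 5.85
ee_pos: [640.2, 23.0, 62.1]
orientation: [[-0.225, 0.974, 0.004], [0.974, 0.226, -0.017], [-0.018, 0.0, -1.0]]
wrist_force: [0.3, 0.2, -2.6]
finger_gap: 12.8
grip_force: 58.4
```

View pics/s2.png

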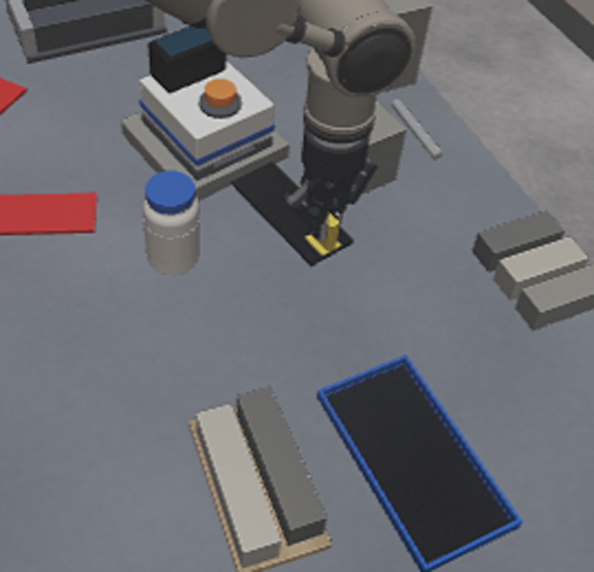

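The slide is fully out and hanging level, and nothing else has moved. Next I carry it to the tray.

```bash
python3 -m jog '[[0,0,0,0,0,-0.8,0.5],[0,0,0,0,0,-0.8,0.5],[0,0,0,-1.2,-0.37,-0.2,0.5],[0,0,0,-2.4,-0.73,0,0.5],[0,0,0,-2.4,-0.73,0,0.5],[0,0,0,-2.4,-0.73,0,0.5],[0,0,0,-2.4,-0.73,0,0.5],[0,0,0,-2.4,-0.73,0,0.5],[0,0,0,-2.4,-0.73,0,0.5],[0,0,0,-2.4,-0.73,0,0.5],[0,0,0,-2.4,-0.73,0,0.5],[0,0,0,-2.4,-0.73,0,0.5],[0,0,0,-2.4,-0.73,0,0.5],[0,0,0,-2.4,-0.73,0,0.5],[0,0,0,-2.4,-0.73,0,0.5],[0,0,0,-2.4,-0.73,0,0.5],[0,0,0,-1.9,-0.56,0,0.5],[0,0,5.1,0,0,0,0.5],[0,0,5.1,0,0,0,0.5],[0,0,0,0,0,0,0.5]]'; python3 - <<'E'
from workcell import get_image
import cv2,numpy as np
i=get_image("top");np.savez("t3.npz",**i)
a=cv2.resize(i["pixels"][120:230,290:430],None,fx=4,fy=4,interpolation=cv2.INTER_CUBIC)
j=get_image("side");np.savez("s3.npz",**j);b=j["pixels"][200:384,270:420]
b=cv2.resize(b,None,fx=3,fy=3)[:552]
c=np.zeros((1000,560,3),np.uint8);c[:440]=a;c[440:992,:450]=b
cv2.imwrite("pics/p3.png",cv2.resize(c,None,fx=.6,fy=.6))
E
```

```text
time: 7.9
ee_pos: [615.7, -333.5, 86.3]
orientation: [[-0.05, 0.999, 0.004], [0.999, 0.05, -0.017], [-0.017, 0.003, -1.0]]
wrist_force: [-0.3, 0.3, -1.8]
finger_gap: 13.4
grip_force: 58.5
```

View pics/p3.png

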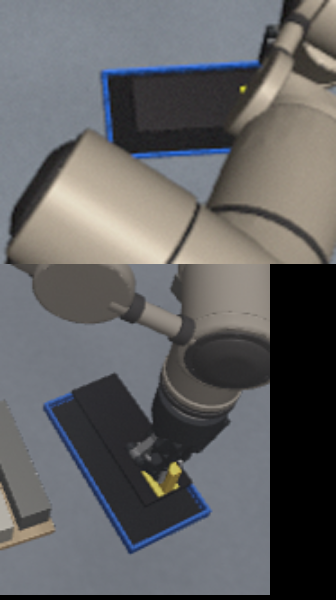

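```bash
python3 -m jog '[[0,0,0,0,0,1,0.5],[0,0,0,0,0,1.5,0.5],[0,0,0,0,0,1.5,0.5],[0,0,0,0,0,1,0.5],[0,0,0,0,0,0.5,0.5],[0,0,0,0,0,0.2,0.5],[0,0,0,0,0,0,0.5]]';  python3 -m jog '[[0,0,0,0,0,0.1,0.5],[0,0,0,0,0,0.1,0.5],[0,0,0,0,0,0,0.5]]'
```

```text
time: 8.7
ee_pos: [616.4, -333.7, 28.9]
orientation: [[-0.051, 0.999, 0.004], [0.999, 0.051, -0.017], [-0.017, 0.003, -1.0]]
wrist_force: [0.7, 0.5, -0.4]
finger_gap: 13.6
grip_force: 58.5
time: 9.0
ee_pos: [616.4, -333.8, 27.4]
orientation: [[-0.051, 0.999, 0.004], [0.999, 0.051, -0.017], [-0.017, 0.004, -1.0]]
wrist_force: [0.4, 0.2, -1.9]
finger_gap: 12.9
grip_force: 58.5
```

```bash
for k in 1 2 3; do python3 -m jog '[[0,0,0,0,0,0.05,0.5],[0,0,0,0,0,0.05,0.5],[0,0,0,0,0,0,0.5]]' | grep -E "ee_pos|wrist"; done
```

```text
ee_pos: [616.5, -333.8, 26.7]
wrist_force: [-0.7, 0.3, 2.9]
ee_pos: [616.6, -333.7, 26.7]
wrist_force: [-2.5, 2.4, 8.4]
ee_pos: [616.6, -333.7, 26.6]
wrist_force: [-4.4, 4.0, 14.2]
```

```bash
python3 -m jog '[[0,0,0,0,0,-0.1,0.5],[0,0,0,0,0,-0.1,0.5],[0,0,0,0,0,0,0.5]]'; python3 -m jog '[[0,0,0,0,0,0,1.6],[0,0,0,0,0,0,2.5],[0,0,0,0,0,0,4],[0,0,0,0,0,0,5],[0,0,0,0,0,0,5],[0,0,0,0,0,0,5],[0,1,0,0,0,-1,5],[0,0,0,0,0,-3,5],[0,0,0,0,0,-4,5],[0,0,0,0,0,-4,5],[0,0,0,0,0,-4,5],[0,0,0,0,0,-4,5],[0,0,0,0,0,0,5]]'; python3 - <<'E'
from workcell import get_image
import cv2,numpy as np
j=get_image("side");b=cv2.resize(j["pixels"][200:384,270:420],None,fx=2.5,fy=2.5)
k=get_image("wrist");b2=cv2.resize(k["pixels"],(400,300));np.savez("w4.npz",**k)
c=np.zeros((460,780,3),np.uint8);c[:b.shape[0],:375]=b;c[:300,380:780]=b2
cv2.imwrite("pics/p4.png",c)
E
```

```text
time: 10.2
ee_pos: [616.6, -333.7, 26.7]
orientation: [[-0.051, 0.999, 0.005], [0.999, 0.051, -0.017], [-0.017, 0.004, -1.0]]
wrist_force: [-0.7, 1.7, 6.1]
finger_gap: 13.7
grip_force: 59.6
time: 11.5
ee_pos: [617.8, -335.0, 233.9]
orientation: [[-0.051, 0.999, 0.014], [0.999, 0.051, -0.007], [-0.008, 0.013, -1.0]]
wrist_force: [0.5, 0.9, 0.7]
finger_gap: 50.0
grip_force: 0.0
```

View pics/p4.png

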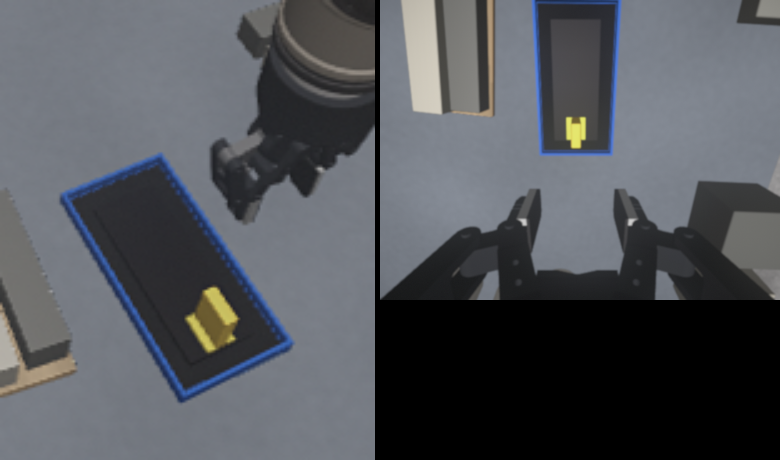

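The slide lies flat, fin up, inside the tray, and the board's prisms are undisturbed. Next I shut the fingers and go over to the key.

```bash
python3 -m jog '[[0.75,0.45,0,0,0,0,0],[0,0,0,2,0,0,0],[0,0,0,4,0,0,0],[0,0,0,4,0,0,0],[0,0,0,4,0,0,0],[0,0,0,4,0,0,0],[0,0,0,4,0,0,0],[0,0,0,4,0,0,0],[0,0,0,4,0,0,0],[0,0,0,4,0,0,0],[0,0,0,4,0,0,0],[0,0,0,4,0,0,0],[0,0,0,4,0,0,0],[0,0,0,4,0,0,0],[0,0,0,4,0,0,0],[0,0,0,4,0,0,0],[0,0,0,0.6,-0.14,0,0],[0,0,0,0,0,0,0]]'; python3 - <<'E'
from workcell import get_image
from h import *
k=get_image("wrist");c=blobs(mask(k,*OR))
for b in c[:2]:
    e=cv2.fitEllipse(b)if len(b)>5 else None;print(e,cv2.boundingRect(b)); print(plane(k,e[0],140))
E
```

```text
time: 13.4
ee_pos: [583.5, 252.6, 228.9]
orientation: [[-0.053, 0.998, -0.014], [0.999, 0.054, 0.006], [0.007, -0.014, -1.0]]
wrist_force: [0.5, -0.6, -0.2]
finger_gap: -0.0
grip_force: 0.0
((261.1802062988281, 209.532470703125), (24.93149185180664, 48.192413330078125), 73.86511993408203) (236, 193, 47, 31)
[590.41 247.26 140.  ]
```

```bash
python3 -m jog '[[0,0,0,-0.2,0.4,2,0],[0,0,0,0,0,2.5,0],[0,0,0,0,0,2,0],[0,0,0,0,0,1,0],[0,0,0,0,0,0.5,0],[0,0,0,0,0,0,0],[0,0,0,0,0,0,0]]'; python3 - <<'E'
from workcell import get_image
import cv2
b=get_image("side")["pixels"][90:200,180:330];cv2.imwrite("pics/p5.png",cv2.resize(b,None,fx=4,fy=4,interpolation=cv2.INTER_CUBIC))
E
```

```text
time: 14.15
ee_pos: [588.4, 250.1, 151.9]
orientation: [[-0.05, 0.999, -0.009], [0.999, 0.051, 0.008], [0.008, -0.008, -1.0]]
wrist_force: [-0.7, 0.1, 0.5]
finger_gap: 0.1
grip_force: 0.0
```

View pics/p5.png

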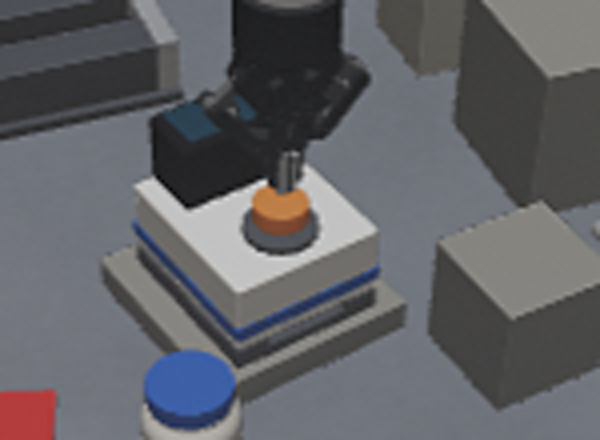

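The closed fingertips are right over the key, clear of the head. Now the half-press, by force.

```bash
python3 -m jog '[[0,0,0,0,0,0.5,0],[0,0,0,0,0,0.5,0],[0,0,0,0,0,0.2,0],[0,0,0,0,0,0.2,0],[0,0,0,0,0,0.2,0],[0,0,0,0,0,0,0]]' | grep -E "time|ee_pos|wrist"; python3 -m jog '[[0,0,0,0,0,0.1,0],[0,0,0,0,0,0,0]]' | grep -E "time|ee_pos|wrist"
```

```text
time: 14.8
ee_pos: [587.6, 250.5, 134.9]
wrist_force: [-1.0, -1.2, 3.0]
time: 15.0
ee_pos: [587.6, 250.5, 134.0]
wrist_force: [-0.8, -0.9, 3.4]
```

```bash
python3 -m jog '[[0,0,0,0,0,0.1,0],[0,0,0,0,0,0.1,0],[0,0,0,0,0,0,0]]' | grep -E "time|ee_pos|wrist"; python3 -m jog '[[0,0,0,0,0,0.04,0],[0,0,0,0,0,0,0]]' | grep -E "time|ee_pos|wrist"
```

```text
time: 15.3
ee_pos: [587.7, 250.5, 132.1]
wrist_force: [-1.0, -1.2, 3.8]
time: 15.5
ee_pos: [587.7, 250.5, 132.1]
wrist_force: [-1.9, -0.4, 7.3]
```

The key is at the firm stop with 7 N, between the 4 N click and the 10 N second stage. I'll hold there.

```bash
for k in 1 2 3; do python3 -m jog '[[0,0,0,0,0,0,0],[0,0,0,0,0,0,0],[0,0,0,0,0,0,0],[0,0,0,0,0,0,0],[0,0,0,0,0,0,0]]' | grep -E "time|ee_pos|wrist"; done
```

```text
time: 16.0
ee_pos: [587.7, 250.5, 132.1]
wrist_force: [-2.0, -2.2, 5.7]
time: 16.5
ee_pos: [587.7, 250.5, 132.0]
wrist_force: [-2.0, -0.5, 6.3]
time: 17.0
ee_pos: [587.7, 250.5, 132.1]
wrist_force: [-2.1, -0.4, 7.5]
```

```bash
python3 -m jog '[[0,0,0,0,0,0.3,0],[0,0,0,0,0,0.3,0],[0,0,0,0,0,0.3,0],[0,0,0,0,0,0.15,0],[0,0,0,0,0,0,0]]' | grep -E "time|ee_pos|wrist"
```

```text
time: 17.5
ee_pos: [587.9, 250.6, 123.8]
wrist_force: [-5.1, -2.4, 19.1]
```

The key is at the hard stop, with 16 mm of travel and 19 N. Now I let go and retreat upwards.

```bash
python3 -m jog '[[0,0,0,0,0,0,0],[0,0,0,0,0,-1,0],[0,0,0,0,0,-2,0],[0,0,0,0,0,-4,0],[0,0,0,0,0,-4,0],[0,0,0,0,0,-2,0],[0,0,0,0,0,0,0],[0,0,0,0,0,0,0],[0,0,0,0,0,0,0]]'; python3 - <<'E'
from workcell import get_image
import cv2,numpy as np
b=cv2.resize(get_image("side")["pixels"],(768,576));cv2.imwrite("pics/p6.png",b)
E
```

```text
time: 18.4
ee_pos: [588.0, 249.4, 248.6]
orientation: [[-0.051, 0.999, -0.014], [0.999, 0.051, 0.007], [0.007, -0.014, -1.0]]
wrist_force: [-0.1, 0.1, -0.0]
finger_gap: -0.6
grip_force: 0.0
```

View pics/p6.png

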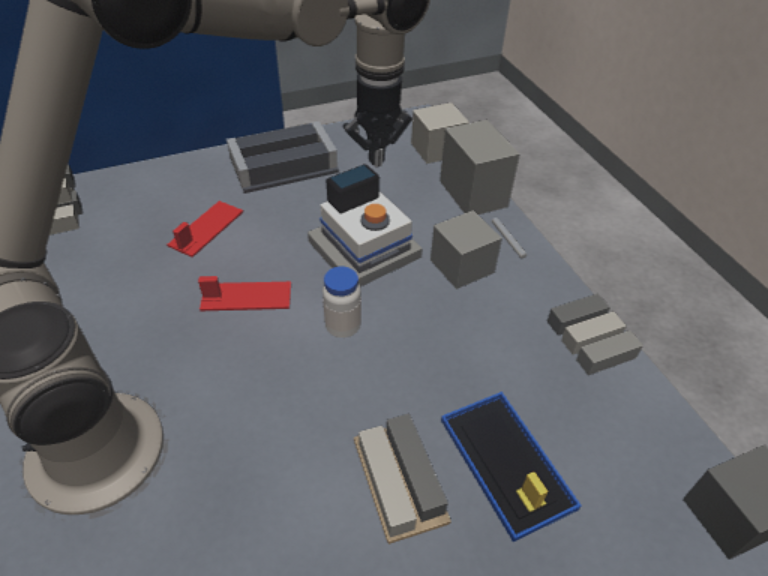

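The key has sprung back, the slide lies in the tray around (510,465), and the jar, cube and prisms are where they started.

```bash
python3 -c "
from workcell import r
print(r.sign_off())"
```

```text
the job is handed in; nothing more can be done
None
```

I handed the job in at 18.4 s: the slide lies flat and fin up in the tray, the key was held at its first click for at least 1.5 s, then pressed to its hard stop and released, and nothing else was moved.

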